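Knock a sprung push rivet home on an amplifier cover

TASK

One push rivet on the amplifier's cover, the red one, has sprung up. Pick up the mallet, strike the red rivet down with a brisk blow of the mallet (do not push it with the fingers, nor squeeze it down slowly) until it is fully home like the two black ones, then stand the mallet back on the blue mat on its face as it stood before, without dropping it, and let go. Leave everything else where it is.

Things in the scene. Friction and masses are not known exactly. Their poses are not given: they have to be found in the camera images.
- amplifier: grey amplifier case, 200 (x) x 240 (y) x 60 mm tall, fixed to the bench; origin at the centre of its underside, z up. Push rivets sit at three corners of its flat top cover, each at 60 mm (x) and 80 mm (y) from the centre
- rivet (a joint): travel of the red push rivet, a sprung pin that slides straight down into the cover: 0 = its cap's underside stands 18.5 mm over the cover, 0.018 m = fully home (0.5 mm over the cover). It stays where it is driven; it takes about 8 to 10 N to move. It starts 13 to 18 mm proud
- rivet_top (a point): centre of the top face of the red rivet's cap (cap 22 mm across, 5 mm thick, on a white shank 9 mm across); moves with the rivet; 5.5 mm over the cover (65.5 mm over the bench) when home
- rivet_b: black push rivet already home, cap 22 mm across, its top 5.5 mm over the cover; origin on the cover's surface (60 mm over the bench) at its axis
- rivet_c: another black push rivet already home, same size and origin as rivet_b
- mallet: soft-faced mallet, 0.3 to 0.5 kg, standing on one face. Head: upright cylinder 40 mm across, 76 mm tall, steel with orange faces at both ends. Handle: wooden bar 20 mm wide (y), 22 mm tall (z), along -x to 142 mm from the head's axis, centreline 38 mm above the lower face. Origin: centre of the lower striking face, z up along the head. Balance: 9 mm from the head's axis
- mallet_grip (a point): point on the handle's centreline, 46 mm from the head's axis, 38 mm above the lower face: a good place to grip across the 20 mm width
- mat: blue mat, 240 (x) x 180 (y) x 3 mm, fixed flat on the bench; origin at the centre of its underside
- multimeter: bystander: yellow multimeter, 180 x 90 x 42 mm, lying flat; origin at the centre of its underside
- circuit_board: bystander: loose green circuit board, 90 x 140 mm, parts up to 29 mm high; origin at the centre of its underside
- flux_bottle: bystander: small bottle with white cap, 44 mm across, 100 mm tall; origin at the centre of its underside
- solder_spool: bystander: steel-grey solder spool standing on its flange, 60 mm across, 46 mm tall; origin at the centre of its underside
- screw_dish: bystander: shallow steel dish, 52 mm across, 14 mm high, on the fourth corner of the amplifier's cover; origin at the centre of its underside
- screwdriver: bystander: screwdriver lying on the bench
Not all that is in view belongs to the job. Leave any pink look-alike of the mallet alone.

How it is judged (in metres and radians):
On the way:
1. the mallet strikes the red rivet: touching it, it drives it down faster than 0.04 m/s (contact force between mallet and rivet above 1 N and velocity of joint rivet above 0.04 m/s), for 0.02 s.
At the end, for the whole second after the job is handed in: The red rivet is home to within 2 mm of its full travel; the mallet stands still and upright (within 0.12 rad) on its lower face on the mat, the head's centre inside the mat's outline (value of joint rivet above 0.016 m and angle between mallet's own z axis and vertical below 0.12 rad and x of mallet in the frame of mat between -0.12 and 0.12 m and y of mallet in the frame of mat between -0.09 and 0.09 m and z of mallet in the frame of mat below 0.008 m and linear speed of mallet below 0.02 m/s); the robot touches nothing.
It fails at once if the fingers push the red rivet (contact force between the fingers and rivet above 0.5 N).
It fails at once if the mallet is dropped: moving faster than 0.7 m/s (a fall of 25 mm) out of the fingers (linear speed of mallet above 0.7 m/s and contact force between the fingers and mallet below 0.05 N).
It fails at once if a bystander (multimeter, circuit board, bottle, spool, screwdriver, dish) is moved by more than 30 mm (distance of any of multimeter, circuit_board, flux_bottle, solder_spool, screwdriver, screw_dish from where it was at the start of the episode above 0.03 m).
It also fails if it takes over 42 s, if anything falls off the work surface, if the arm or the gripper's body presses on something with over 40 N, if the wrist force passes 120 N, or if a joint passes its speed limit or range.

ROBOT

A 6-joint arm with a two-finger parallel gripper is mounted at the origin on the work surface. World frame = base frame: x ahead of the robot, y to its left, z up, the work surface at z = 0. Lengths are in mm, angles in rad, forces in N, time in s.
With the tool pointing down it reaches from about 300 to 775 mm from the base axis. Payload 14.6 kg.
Tool frame: the origin (TCP) lies at the very end of the fingers, on their centre line; the grasp point (between the pads) lies 19 mm behind it; z points along the fingers, y is the line along which they close (so a half turn about z gives the same grasp; the last joint's range is limited). The gripper opens to 94 mm and grips with 3 to 60 N. Pads are 16 mm wide; open, the fingers measure 119 mm over their backs; the gripper's body (75 mm by 177 mm) begins 78 mm behind the grasp point.
Start: joints at [-0.067, 0.3, 1.521, -0, 1.321, -0.067], TCP at [549.99, -0.002, 205.446] pointing down, gripper open.
Joint ranges: [-3.03, 3.03], [-0.79, 2.21], [0.23, 2.52], [-1.04, 4.18], [0, 3.07], [-2.55, 2.55]. Speed limits (rad/s): [2.22, 2.22, 2.57, 3.14, 3.14, 3.14].

INTERFACE

Orientations are given as [roll, pitch, yaw] about the fixed x, y, z axes, in that order (R = Rz(yaw) Ry(pitch) Rx(roll)).
In Python, from cell import manip, eyes, ticket gives the robot as it stands. The module is installed in compiled form; this text tells all that it offers.
- The arm moves only by the tool arm_command, never from a script. Its argument "plan" is a list of rows, each a list of 5 numbers: the opening, from -1 (shut) to 1 (fully open), then the shift along the tool's x, y, z in m, then the turn about the tool's z in rad. In form: [[jaw, dx, dy, dz, roll], ...]. A call has 1 to 20 rows; each row shifts and turns the commanded pose from where the row before left it, along the tool's axes as they then stand; what a row does not reach is not made up. A row lasts 1/8 s, in which the tool goes at most 62.5 mm and 10.7 degrees, less where a joint would pass 70% of its speed; a pose out of reach is approached as far as the arm can. A call is refused whole if a number of a shift passes 0.0625 or a number of a turn 0.188, either way. A call with a gripper value outside its range is refused whole. The fingers move at their own pace and stop on an object; "newtons" is the grip in N (left out, the last holds). Time passes only in rows, so rows that do not move let the fingers close. It gives the time, the measured TCP pose, the force, the opening and the grip force at its end, in the units of the state.
- manip.read_state(): the state, without advancing time (a new reading comes with each control period).
- eyes.camera(name): name is "scene" or "side" or "wrist"; returns a dict with "img" (420x560x3 uint8, blue, green, red), "z_map" (420x560 float32, mm along the optical axis (not along the pixel's ray), 0 where there is no reading), "fx", "fy", "cx", "cy" (pixels), "eye" and "orientation" of the camera in the world. Camera axes: x right, y down, z forward; pixel columns grow to the right and rows downward; lengths in mm; the calibration is good to about 2 mm. A picture is of the moment at which its call begins.
- ticket.sign_off(): hands the job in; it is judged then, once.
The state is a dict: "clock": time; "joints": joint angles; "qd": joint speeds; "effort": joint torques, N m; "eef_pos": TCP position; "eef_rot": TCP orientation; "wrist_force": force on the tool from outside, world axes, zero at the start; "moment": the same for the moment, N m; "finger_gap": finger opening in mm; "finger_force": force on a finger pad.
Only numpy, scipy, OpenCV 4.12 (cv2) and the standard library are available. Lean on these libraries where they do the work, as an engineer would, in place of code of your own. Each camera call takes 0.05 s, during which the arm holds its last target. There are 200 camera calls.

## Working session

There is one attempt and no reset: what is moved stays moved. The work goes in short steps, Python scripts to look and compute and a tool call to move; the robot and the scene stay as the last step left them, time stands still between calls to the robot, and variables do not carry over. Pictures are saved under pics/ and viewed, at most 10 in all, crops included, and the job is handed in when it is done.

Besides the shell and the picture viewer there is one more tool, called after "Emit:" as name(argument=value, ...) on one line, values as JSON. arm_command: Moves the arm, as the interface text tells. Its arguments: {"type":"object","properties":{"plan":{"type":"array"},"newtons":{"type":"number"}},"required":["plan"]}

```bash
mkdir -p pics; cat > h.py <<'E'
import numpy as np, cv2
from cell import manip, eyes, ticket
from scipy.spatial.transform import Rotation as R
def cam(n):
    c=eyes.camera(n); return c
def rot(c):
    o=np.array(c["orientation"],float)
    return o if o.shape==(3,3) else R.from_euler('xyz',o).as_matrix()
def pts(c):
    z=c["z_map"]; v,u=np.mgrid[:z.shape[0],:z.shape[1]]
    P=np.stack([(u-c["cx"])/c["fx"]*z,(v-c["cy"])/c["fy"]*z,z],-1)
    return P@rot(c).T+np.array(c["eye"])
def ray(c,u,v,h):
    d=rot(c)@np.array([(u-c["cx"])/c["fx"],(v-c["cy"])/c["fy"],1]); e=np.array(c["eye"])
    return e+d*(h-e[2])/d[2]
E
python3 - <<'E'
from h import *
s=manip.read_state(); print(s)
for n in("scene","side"):
    c=cam(n); print(n,c["eye"],c["orientation"],c["fx"],c["cx"],c["cy"])
    cv2.imwrite(f"pics/{n}0.png",c["img"]); np.savez(f"{n}0.npz",**c)
E
```

```text
{'clock': 0.0, 'joints': array([-6.65815071e-02,  3.00460082e-01,  1.52160306e+00,  1.35181460e-05,
        1.32070342e+00, -6.66205569e-02]), 'qd': array([ 0.00021537,  0.00069581,  0.00210647, -0.00074296, -0.00135285,
       -0.00160014]), 'effort': array([-1.53750298e-03, -5.31805658e+01, -3.52735734e+01,  7.07558286e-02,
        2.43994006e-02, -4.79655944e-05]), 'eef_pos': array([5.49727074e+02, 2.89889335e-02, 2.04883079e+02]), 'eef_rot': array([-3.14042222e+00, -9.12133620e-05,  1.57083197e+00]), 'wrist_force': array([ 0.01826086, -0.01040129, -0.25667675]), 'moment': array([-0.01715369, -0.01124884, -0.02700847]), 'finger_force': 0.0, 'finger_gap': 93.95022877309508}
scene [1254.41258199 -244.81833296  862.63361691] [-2.40693801 -0.00288951  1.33296202] 425.9118457510137 280.27379032901604 201.50042481961148
side [410.62694498 896.03404451 775.70552955] [-2.17456083  0.00695796 -2.99939415] 517.3011310304887 278.5629945764609 220.40936071175378
```

View pics/scene0.png

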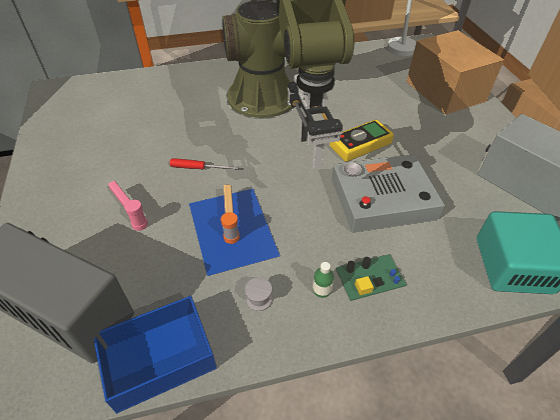

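View pics/side0.png

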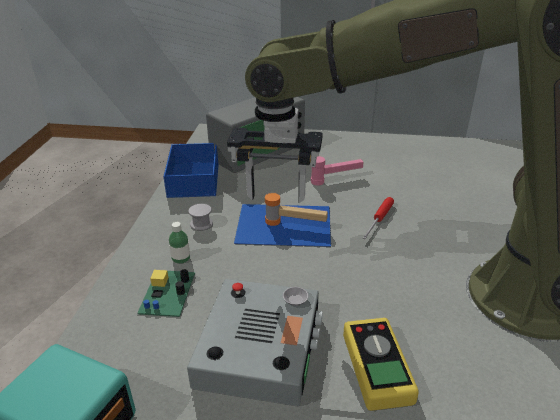

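The mallet on the mat is at scene (230,228) and side (272,210), with its orange-ended head and wooden handle. The red rivet is at scene (366,202) and side (238,288). Things it could be confused with are the pink mallet at scene (133,210), the red screwdriver at (187,163) and the blue bin at (155,350). I choose the orange mallet and will measure it.

```bash
cat > m.py <<'E'
from h import *
for n,bx in(("scene",dict(mal=(180,170,290,290),riv=(340,185,390,215),amp=(320,150,450,240))),("side",dict(mal=(220,185,340,250),riv=(220,275,255,305),amp=(185,275,330,400)))):
    c=dict(np.load(n+"0.npz")); im=c["img"]; P=pts(c); hsv=cv2.cvtColor(im,cv2.COLOR_BGR2HSV); H,S,V=cv2.split(hsv)
    def sub(b):
        m=np.zeros(H.shape,bool); m[b[1]:b[3],b[0]:b[2]]=1; return m
    mb=sub(bx["mal"]); ok=c["z_map"]>0; Z=P[...,2]
    mat=mb&(H>100)&(H<130)&(S>120)
    q=P[mat&(abs(Z-3)<8)]; r=cv2.minAreaRect(q[:,:2].astype(np.float32)); print(n,"mat",r,np.median(q[:,2]))
    orange=mb&(H<14)&(S>150)
    top=mb&(Z>72)&(Z<90)
    print(" head top",top.sum(),cv2.minEnclosingCircle(P[top][:,:2].astype(np.float32)),np.median(P[top],0))
    hd=mb&(Z>47)&(Z<57)&(H>8)&(H<25)&(S<200)&(S>60)
    hh=P[hd]; print(" handle",len(hh),cv2.minAreaRect(hh[:,:2].astype(np.float32)),np.median(hh,0), cv2.boxPoints(cv2.minAreaRect(hh[:,:2].astype(np.float32))).round().tolist())
    rb=sub(bx["riv"]); red=rb&((H<8)|(H>172))&(S>140)
    rp=P[red]; print(" red",red.sum(),np.argwhere(red).mean(0)[::-1],np.percentile(rp,[5,50,95],axis=0).round(1).tolist())
    rt=red&(Z>np.percentile(rp[:,2],60)-1); print(" redtop",cv2.minEnclosingCircle(P[rt][:,:2].astype(np.float32)))
    cov=sub(bx["amp"])&(abs(Z-60)<4)
    print(" cover",cv2.minAreaRect(P[cov][:,:2].astype(np.float32)),np.median(P[cov],0))
    bl=sub(bx["amp"])&(abs(Z-65)<6)&(V<45); k,l,st,ce=cv2.connectedComponentsWithStats(bl.astype(np.uint8))
    for i in range(1,k):
        if st[i,4]>15: print(" black",ce[i],st[i],ray(c,*ce[i],65.5))
    if n=="scene":
        for name,b in dict(spool=(240,270,280,315),bottle=(308,258,338,300),drv=(165,155,245,173),dish=(338,158,364,178)).items():
            m=sub(b)&(Z>6); print(name,np.percentile(P[m],[5,95],axis=0).round().tolist())
    x0,y0,x1,y1=bx["mal"]; cv2.imwrite(f"pics/{n}_crop.png",cv2.resize(im[y0:y1,x0:x1],None,fx=4,fy=4))
E
python3 m.py
```

```text
scene mat ((560.6619873046875, -202.38092041015625), (244.15419006347656, 180.033447265625), 4.944123268127441) 3.908452392926961
 head top 199 ((592.1967163085938, -206.3505859375), 21.639759063720703) [ 593.11014771 -208.33933237   79.84395393]
 handle 202 ((500.30804443359375, -199.16000366210938), (19.351762771606445, 98.93191528320312), 83.344970703125) [ 501.99606459 -198.85653374   52.91373537] [[450.0, -203.0], [548.0, -215.0], [551.0, -195.0], [452.0, -184.0]]
 red 49 [365.69387755 199.7755102 ] [[602.2, 124.7, 75.4], [611.2, 132.2, 80.0], [619.2, 140.7, 81.8]]
 redtop ((610.7796020507812, 133.12954711914062), 10.375553131103516)
 cover ((553.5899658203125, 216.2180938720703), (241.1500244140625, 203.6934356689453), 86.63871765136719) [566.36183865 217.01546962  60.30390003]
spool [[754.0, -201.0, 7.0], [802.0, -153.0, 49.0]]
bottle [[781.0, -52.0, 14.0], [808.0, -17.0, 101.0]]
drv [[290.0, -332.0, 10.0], [348.0, -176.0, 28.0]]
dish [[391.0, 109.0, 16.0], [512.0, 178.0, 74.0]]
side mat ((560.0687866210938, -203.080322265625), (239.45391845703125, 192.6525115966797), 5.034333
[... 272 characters left out ...]
 -193.3458026    51.60511218] [[449.0, -200.0], [570.0, -213.0], [573.0, -190.0], [451.0, -176.0]]
 red 67 [237.32835821 286.56716418] [[599.2, 129.7, 75.1], [607.1, 138.7, 79.0], [615.6, 147.1, 81.4]]
 redtop ((508.47637939453125, 511.7057800292969), 396.5889587402344)
 cover ((552.5999755859375, 219.6396484375), (243.3228759765625, 199.86053466796875), 86.95187377929688) [552.4388285  242.12187174  60.03771934]
 black [239.31428571 294.17142857] [233 291  12   7  35] [602.56678415 145.63029121  65.5       ]
 black [215.392 353.096] [208 347  15  13 125] [613.5233162  300.26186382  65.5       ]
 black [281.47682119 362.97350993] [274 357  16  13 151] [494.98569373 306.1372137   65.5       ]
```

View pics/scene_crop.png

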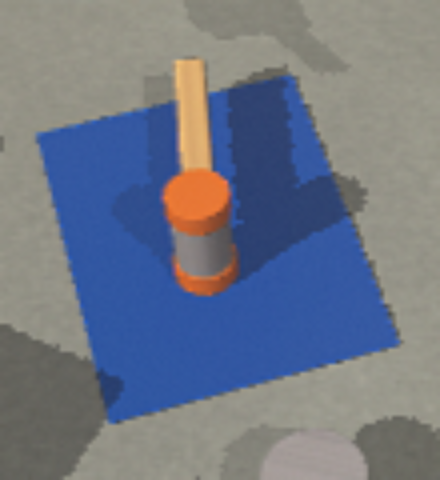

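The crop shows the orange mallet upright on the mat: its top face is centred near crop (197,195) and its handle runs up to (190,65). I'll turn the tool, go above the handle and check with the wrist camera.

Emit:
arm_command(plan=[[1,0,0,0,-0.182],[1,0,0,0,-0.182],[1,0,0,0,-0.182],[1,0,0,0,-0.182],[1,0,0,0,-0.182],[1,0,0,0,-0.182],[1,0,0,0,-0.182],[1,0,0,0,-0.182],[1,-0.005,-0.04,0,0],[1,-0.005,-0.04,0,0],[1,-0.005,-0.04,0,0],[1,-0.005,-0.04,0,0],[1,-0.005,-0.04,0,0],[1,0,0,0.05,0],[1,0,0,0.05,0],[1,0,0,0,0],[1,0,0,0,0]], newtons=60)

```text
clock: 2.22
eef_pos: [552.7, -201.8, 107.5]
eef_rot: [-3.141, 0.002, 3.027]
wrist_force: [0.0, -0.1, 0.4]
finger_gap: 94.2
finger_force: 0.0
```

```bash
python3 - <<'E'
from h import *
s=manip.read_state(); print(s["eef_pos"],s["eef_rot"],s["joints"])
c=cam("wrist"); cv2.imwrite("pics/w1.png",c["img"]); P=pts(c); Z=P[...,2]; H,S,V=cv2.split(cv2.cvtColor(c["img"],cv2.COLOR_BGR2HSV))
t=(abs(Z-79)<4)&(H<14)&(S>150); print(t.sum(),t.sum() and cv2.minEnclosingCircle(P[t][:,:2].astype(np.float32)))
h=(abs(Z-52)<4)&(H>8)&(H<25)&(S>60); print(h.sum())
if h.sum()>50:
    r=cv2.minAreaRect(P[h][:,:2].astype(np.float32)); print(r,cv2.boxPoints(r).round(1).tolist(),np.median(P[h],0))
E
```

```text
[ 552.73374134 -201.82484575  107.45382811] [-3.14094811e+00  1.99742800e-03  3.02695197e+00] [-4.12323614e-01  4.77235891e-01  1.51380766e+00 -3.32661096e-05
  1.14845047e+00 -1.86846501e+00]
389 ((589.9017333984375, -206.02976989746094), 19.53619384765625)
5387
((516.3843994140625, -198.51756286621094), (24.733074188232422, 132.8366241455078), 86.6103515625) [[449.3999938964844, -206.89999389648438], [582.0, -214.8000030517578], [583.4000244140625, -190.10000610351562], [450.79998779296875, -182.1999969482422]] [ 506.08434114 -197.38435405   51.94657915]
```

View pics/w1.png

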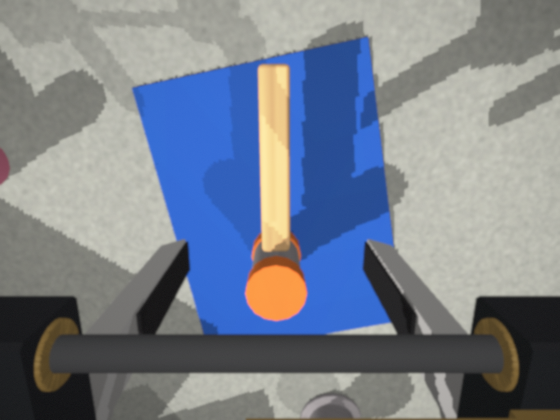

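The wrist view shows the handle from (273,65) to (276,250), centred between the fingers at columns 188 and 365, with the orange head at (276,290). I'll descend and grip.

Emit:
arm_command(plan=[[1,0.003,0,0.03,0],[1,0,0,0.03,0],[1,0,0,0.015,0],[1,0,0,0.009,0],[1,0,0,0,0],[1,0,0,0,0],[-1,0,0,0,0],[-1,0,0,0,0],[-1,0,0,0,0],[-1,0,0,0,0],[-1,0,0,0,0],[-1,0,0,0,0],[-1,0,0,0,0],[-1,0,0,0,0]], newtons=60)

```text
clock: 4.03
eef_pos: [548.9, -201.3, 21.4]
eef_rot: [-3.142, -0.0, 3.027]
wrist_force: [-0.1, 0.5, -0.9]
finger_gap: 19.3
finger_force: 60.0
```

Emit:
arm_command(plan=[[-1,0,0,-0.01,0],[-1,0,0,-0.03,0],[-1,0,0,-0.04,0],[-1,0,0,-0.04,0],[-1,0,0,-0.01,0],[-1,0,0.02,0,0],[-1,0.0025,0.04,0,0],[-1,0.0025,0.04,0,0],[-1,0.0025,0.04,0,0],[-1,0.0025,0.04,0,0],[-1,0.0025,0.04,0,0],[-1,0.0025,0.04,0,0],[-1,0.0025,0.04,0,0],[-1,0.0025,0.025,0,0],[-1,0,0.016,0,0],[-1,0,0,0,0],[-1,0,0,0,0],[-1,0,0,0,0]], newtons=60)

```text
clock: 6.28
eef_pos: [568.2, 139.0, 151.3]
eef_rot: [-3.141, -0.0, 3.026]
wrist_force: [0.4, 0.9, -4.7]
finger_gap: 19.9
finger_force: 60.0
```

```bash
python3 - <<'E'
from h import *
s=manip.read_state(); print(s["eef_pos"],s["eef_rot"],s["wrist_force"],s["moment"],s["finger_gap"])
ims=[]
for n in("scene","side"):
    c=cam(n); P=pts(c); Z=P[...,2]; X,Y=P[...,0],P[...,1]; H,S,V=cv2.split(cv2.cvtColor(c["img"],cv2.COLOR_BGR2HSV))
    near=(abs(X-609)<60)&(abs(Y-135)<60)
    o=near&(H<14)&(S>150)&(Z>95); p=P[o]; print(n,o.sum(),np.percentile(p,[2,50,98],axis=0).round(1).tolist())
    for lo,hi in((95,160),(175,230)):
        q=o&(Z>lo)&(Z<hi)
        if q.sum()>10: print(lo,np.percentile(P[q],[3,50,97],axis=0).round(1).tolist(),np.argwhere(q).mean(0)[::-1])
    t=o&(Z>np.percentile(p[:,2],97)-5); print(" top",cv2.minEnclosingCircle(P[t][:,:2].astype(np.float32)))
    r=near&((H<8)|(H>172))&(S>140)&(Z<90)&(Z>70); print(" red",r.sum(),np.percentile(P[r],[3,50,97],axis=0).round(1).tolist() if r.sum() else 0)
    w=near&(Z>130)&(H>8)&(H<25)&(S>60)&(S<200)
    v,u=(199,366) if n=="scene" else (260,240)
    ims.append(cv2.resize(c["img"][v-80:v+70,u-75:u+75],None,fx=2.6,fy=2.6))
cv2.imwrite("pics/ab.png",np.hstack(ims))
E
```

```text
[568.15823166 138.97414332 151.33685417] [-3.14143600e+00 -1.79915265e-04  3.02569078e+00] [ 0.37064491  0.86650596 -4.65147514] [0.15652042 0.07858813 0.03212633] 19.938372261549038
scene 334 [[593.3, 112.6, 135.1], [618.8, 127.3, 206.6], [630.3, 147.9, 211.3]]
95 [[604.3, 112.9, 134.4], [624.9, 121.7, 142.3], [630.6, 143.0, 150.0]] [368.19767442 185.63953488]
175 [[593.8, 113.0, 194.5], [615.6, 129.1, 208.4], [629.4, 147.8, 211.3]] [373.44758065 163.24596774]
 top ((610.4041748046875, 132.24668884277344), 20.97410774230957)
 red 48 [[602.2, 124.2, 74.5], [611.5, 131.6, 79.4], [619.0, 142.0, 82.5]]
side 151 [[589.6, 134.3, 135.1], [605.4, 151.1, 144.6], [624.1, 155.3, 200.2]]
95 [[589.7, 134.8, 135.5], [603.8, 150.2, 142.8], [623.6, 154.8, 149.8]] [235.90163934 265.25409836]
175 [[598.8, 148.7, 193.2], [609.8, 152.1, 196.1], [620.9, 155.1, 200.3]] [230.92592593 243.62962963]
 top ((596.5633544921875, 148.89764404296875), 26.08528709411621)
 red 66 [[599.1, 127.2, 75.7], [607.2, 138.7, 79.3], [615.7, 146.0, 81.2]]
```

View pics/ab.png

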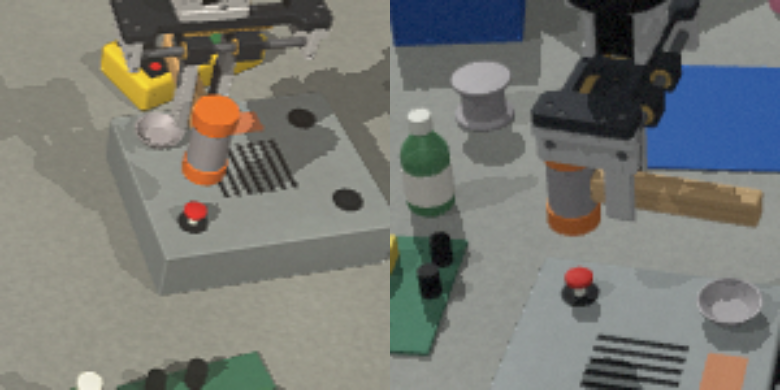

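The left (scene) crop shows the head over the red rivet at (195,210). The right (side) crop shows the head at (573,195) over the rivet at (580,280), with the handle level. They line up, so I'll strike.

Emit:
arm_command(plan=[[-1,0,0,0.02,0],[-1,0,0,0.024,0],[-1,0,0,0.024,0],[-1,0,0,0,0]], newtons=60)

```text
clock: 6.88
eef_pos: [568.0, 139.5, 82.8]
eef_rot: [-3.141, -0.001, 3.026]
wrist_force: [0.2, 1.1, -3.8]
finger_gap: 19.6
finger_force: 60.0
```

Emit:
arm_command(plan=[[-1,0,0,-0.03,0],[-1,0,0,-0.04,0],[-1,0,0,0,0],[-1,0,0,0,0]], newtons=60)

```text
clock: 7.38
eef_pos: [567.6, 139.6, 152.1]
eef_rot: [-3.141, -0.002, 3.027]
wrist_force: [0.5, -0.8, -4.0]
finger_gap: 19.4
finger_force: 60.0
```

```bash
python3 - <<'E'
from h import *
s=manip.read_state(); print(s["eef_pos"],s["wrist_force"],s["moment"])
ims=[]
for n in("scene","side"):
    c=cam(n); P=pts(c); Z=P[...,2]; X,Y=P[...,0],P[...,1]; H,S,V=cv2.split(cv2.cvtColor(c["img"],cv2.COLOR_BGR2HSV))
    near=(abs(X-609)<60)&(abs(Y-135)<60)
    o=near&(H<14)&(S>150)&(Z>95); 
    for lo,hi in((95,165),(175,230)):
        q=o&(Z>lo)&(Z<hi)
        if q.sum()>10: print(n,lo,np.percentile(P[q],[3,50,97],axis=0).round(1).tolist())
    r=near&((H<8)|(H>172))&(S>140)&(Z<90)&(Z>58); print(" red",r.sum(),np.percentile(P[r],[3,50,97],axis=0).round(1).tolist() if r.sum() else 0)
    w=(abs(X-500)<70)&(abs(Y-147)<40)&(Z>100)&(H>8)&(H<25)&(S>60)&(S<200)
    if w.sum()>20:
        q=P[w&(X<540)]; print(" handle",len(q),"slope",np.polyfit(q[:,0],q[:,2],1),np.polyfit(q[:,0],q[:,1],1))
    v,u=(199,366) if n=="scene" else (260,240)
    ims.append(cv2.resize(c["img"][v-80:v+70,u-75:u+75],None,fx=2.6,fy=2.6))
cv2.imwrite("pics/ab2.png",np.hstack(ims))
E
```

```text
[567.60500699 139.57540934 152.12705678] [ 0.48743783 -0.76511239 -4.01729212] [0.12332672 0.08833816 0.02339685]
scene 95 [[606.9, 113.1, 138.2], [625.2, 122.5, 146.3], [629.6, 142.8, 153.7]]
scene 175 [[589.5, 113.9, 197.5], [612.5, 129.3, 211.5], [627.1, 147.8, 214.3]]
 red 50 [[598.4, 124.0, 60.6], [610.1, 132.3, 65.4], [618.8, 142.7, 68.3]]
 handle 155 slope [  -4.11808237 2382.02223618] [-2.50714863e-01  2.68099343e+02]
side 95 [[589.1, 136.7, 137.7], [603.9, 150.8, 145.3], [624.2, 155.3, 151.9]]
side 175 [[599.4, 151.6, 196.9], [607.8, 154.1, 197.6], [614.8, 155.3, 199.6]]
 red 74 [[598.9, 127.3, 60.6], [607.2, 138.9, 65.0], [616.5, 146.5, 66.9]]
 handle 597 slope [-3.35604287e-02  2.03374078e+02] [-1.4603424e-01  2.2637973e+02]
```

View pics/ab2.png

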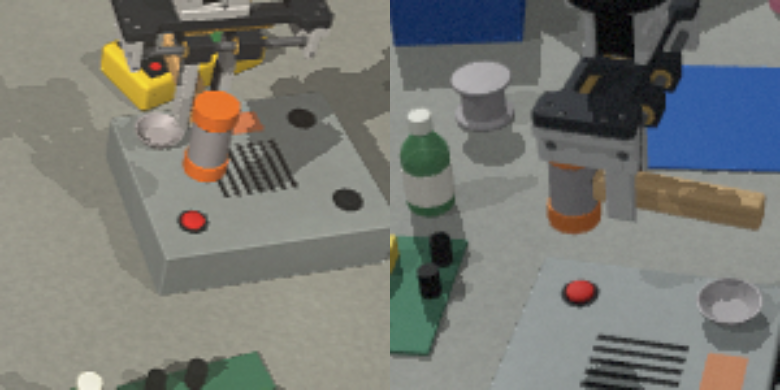

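The red cap now lies flat at crop (193,221), much like the black ones. I'll check its height against the black caps.

```bash
python3 - <<'E'
from h import *
for n in("scene","side"):
    c=cam(n); P=pts(c); Z=P[...,2]; X,Y=P[...,0],P[...,1]
    for nm,(x,y) in dict(red=(609,135),b=(617.5,294.5),c=(498,301)).items():
        d=np.hypot(X-x,Y-y); a=(d<8)&(Z<75)&(Z>50); e=(d>17)&(d<28)&(Z<64)&(Z>55)
        print(n,nm,a.sum(),np.median(Z[a]).round(2),Z[a].mean().round(2),"cover",np.median(Z[e]).round(2))
E
```

```text
scene red 25 65.77 65.62 cover 60.3
scene b 24 65.91 66.1 cover 60.06
scene c 18 65.8 65.94 cover 60.14
side red 30 65.58 65.54 cover 60.05
side b 45 65.4 65.5 cover 59.95
side c 52 65.3 65.28 cover 60.17
```

The red cap matches the black ones to within 0.5 mm, so it is home. I'll carry the mallet back to its original spot.

Emit:
arm_command(plan=[[-1,0,-0.02,0,0],[-1,-0.0025,-0.04,0,0],[-1,-0.0025,-0.04,0,0],[-1,-0.0025,-0.04,0,0],[-1,-0.0025,-0.04,0,0],[-1,-0.0025,-0.04,0,0],[-1,-0.0025,-0.04,0,0],[-1,-0.0025,-0.04,0,0],[-1,-0.0025,-0.025,0,0],[-1,0,-0.016,0,0],[-1,0,0,0.02,0],[-1,0,0,0.03,0],[-1,0,0,0.03,0],[-1,0,0,0.025,0],[-1,0,0,0.015,0],[-1,0,0,0,0],[-1,0,0,0,0]], newtons=60)

```text
clock: 9.7
eef_pos: [549.5, -201.4, 34.5]
eef_rot: [-3.141, 0.001, 3.027]
wrist_force: [0.1, 0.3, -4.2]
finger_gap: 19.6
finger_force: 60.0
```

Emit:
arm_command(plan=[[-1,0,0,0.005,0],[-1,0,0,0.004,0],[-1,0,0,0.001,0],[-1,0,0,0.001,0],[-1,0,0,0.001,0],[-1,0,0,0.001,0],[-1,0,0,0,0],[-1,0,0,0,0]], newtons=60)

```text
clock: 10.7
eef_pos: [549.0, -201.2, 20.5]
eef_rot: [-3.142, 0.0, 3.027]
wrist_force: [0.2, 0.7, -5.2]
finger_gap: 19.3
finger_force: 60.0
```

Emit:
arm_command(plan=[[-1,0,0,0.001,0],[-1,0,0,0,0],[-1,0,0,0,0]])

```text
clock: 11.08
eef_pos: [549.0, -201.2, 19.6]
eef_rot: [-3.142, 0.0, 3.027]
wrist_force: [-1.5, 0.8, -0.1]
finger_gap: 19.7
finger_force: 60.0
```

```bash
python3 - <<'E'
from h import *
print(manip.read_state()["wrist_force"])
ims=[]
for n in("scene","side"):
    c=cam(n); P=pts(c); Z=P[...,2]; X,Y=P[...,0],P[...,1]; H,S,V=cv2.split(cv2.cvtColor(c["img"],cv2.COLOR_BGR2HSV))
    o=(abs(X-590)<40)&(abs(Y+206)<40)&(H<14)&(S>150)
    for lo,hi in((2,30),(60,90)):
        q=o&(Z>lo)&(Z<hi)
        if q.sum()>10: print(n,lo,np.percentile(P[q],[3,50,97],axis=0).round(1).tolist())
    v,u=(228,230) if n=="scene" else (210,290)
    ims.append(cv2.resize(c["img"][v-60:v+60,u-60:u+60],None,fx=3.3,fy=3.3))
cv2.imwrite("pics/pl.png",np.hstack(ims))
E
```

```text
[-1.46081381  0.83183405 -0.10841674]
scene 2 [[596.7, -226.3, 7.6], [607.2, -210.2, 16.7], [610.7, -192.3, 21.4]]
scene 60 [[573.1, -224.9, 67.3], [595.2, -208.8, 79.8], [608.6, -191.9, 83.0]]
side 2 [[571.9, -201.5, 5.0], [587.9, -189.9, 13.1], [604.9, -183.6, 20.3]]
side 60 [[574.1, -198.6, 63.7], [589.9, -189.7, 70.4], [604.4, -184.5, 80.5]]
```

View pics/pl.png

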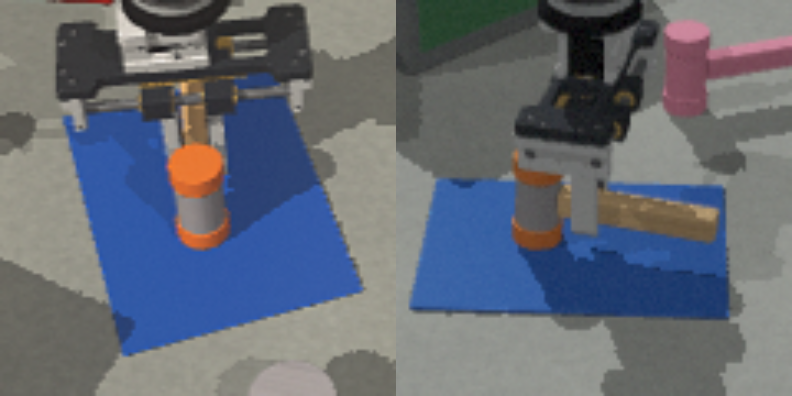

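The crops show the head on the mat (lower face at (203,240) in the left one) with a slight nose-up tilt. Contact has been made, since the mallet's weight is off the wrist. I'll press slightly to level it, ease the grip and open.

Emit:
arm_command(plan=[[-1,0,0,0.001,0],[-1,0,0,0,0]], newtons=25)

```text
clock: 11.42
eef_pos: [549.0, -201.3, 19.5]
eef_rot: [-3.141, 0.0, 3.027]
wrist_force: [-6.8, 1.5, 11.4]
finger_gap: 20.0
finger_force: 25.0
```

Emit:
arm_command(plan=[[-1,0,0,0,0],[-1,0,0,0,0],[-1,0,0,0,0],[-1,0,0,0,0]], newtons=3)

```text
clock: 11.92
eef_pos: [549.0, -201.3, 18.5]
eef_rot: [-3.141, 0.0, 3.027]
wrist_force: [-1.5, -0.1, 3.1]
finger_gap: 20.2
finger_force: 3.0
```

Emit:
arm_command(plan=[[-0.5,0,0,0,0],[-0.4,0,0,0,0],[-0.2,0,0,0,0],[0,0,0,0,0],[0.3,0,0,0,0],[0.6,0,0,0,0],[0.6,0,0,0,0],[0.6,0,0,0,0]])

```text
clock: 12.92
eef_pos: [548.9, -201.2, 18.4]
eef_rot: [3.142, -0.0, 3.027]
wrist_force: [-0.2, 0.5, -0.2]
finger_gap: 74.9
finger_force: 0.0
```

Emit:
arm_command(plan=[[0.6,0,0,-0.01,0],[0.6,0,0,-0.03,0],[0.6,0,0,-0.04,0],[0.6,0,0,-0.05,0],[0.6,0,0,-0.05,0],[0.6,0,0,0,0],[0.6,0,0,0,0],[0.6,0,0,0,0]])

```text
clock: 13.92
eef_pos: [548.5, -201.0, 197.2]
eef_rot: [3.141, -0.002, 3.027]
wrist_force: [-0.0, -1.0, -0.5]
finger_gap: 75.0
finger_force: 0.0
```

```bash
python3 - <<'E'
from h import *
ims=[]
for n in("scene","side"):
    c=cam(n); P=pts(c); Z=P[...,2]; X,Y=P[...,0],P[...,1]; H,S,V=cv2.split(cv2.cvtColor(c["img"],cv2.COLOR_BGR2HSV))
    o=(abs(X-590)<40)&(abs(Y+206)<40)&(H<14)&(S>150)
    for lo,hi in((2,30),(60,90)):
        q=o&(Z>lo)&(Z<hi)
        if q.sum()>10: print(n,lo,np.percentile(P[q],[3,50,97],axis=0).round(1).tolist())
    d=np.hypot(X-609,Y-135); print("red",np.median(Z[(d<8)&(Z<80)&(Z>50)]))
    v,u=(228,230) if n=="scene" else (210,290)
    ims.append(cv2.resize(c["img"][v-60:v+60,u-60:u+60],None,fx=3.3,fy=3.3))
cv2.imwrite("pics/fin.png",np.hstack(ims))
E
```

```text
scene 2 [[597.3, -226.3, 6.1], [607.5, -209.8, 14.5], [611.2, -192.6, 21.0]]
scene 60 [[575.0, -225.3, 66.1], [596.7, -208.8, 79.3], [610.5, -192.6, 82.3]]
red 65.47918824762382
side 2 [[571.9, -202.0, 5.2], [586.0, -190.2, 12.9], [604.8, -184.6, 19.1]]
side 60 [[572.3, -222.1, 64.8], [589.4, -196.1, 77.7], [606.3, -184.7, 81.0]]
red 65.4883298749682
```

View pics/fin.png

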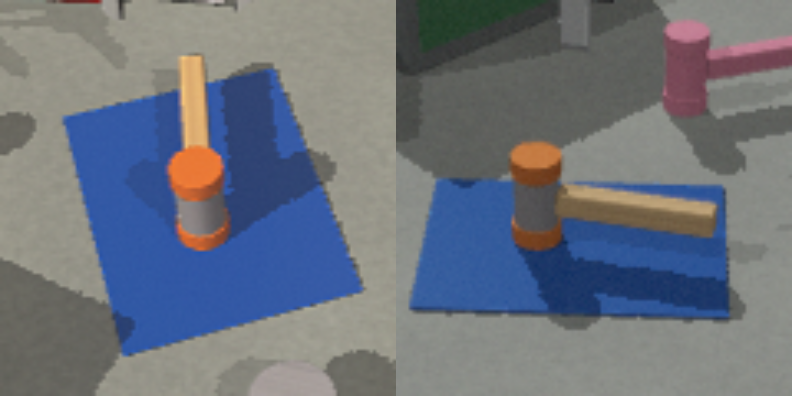

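Both crops show the mallet upright on the mat where it started (head at (197,200) left and (537,195) right), with the gripper clear.

```bash
python3 -c "
from cell import ticket; print(ticket.sign_off())"
```

```text
the job is handed in; nothing more can be done
None
```

I struck the red rivet home with one mallet blow (its cap is level with the black ones to within 0.5 mm), stood the mallet upright where it started on the blue mat, let go, and handed the job in; sign-off returned no verdict, and I could not measure the rivet's speed during the blow.

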